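# Stack rinsed steel cups mouth-down, rim on rim

### The job

The rinsed steel mixing cups go away as one straight column in the tray. Take the taller cup from the slanted wire rack and set it mouth-down on the cup that already stands mouth-down in the tray, its mouth rim centred on the raised foot rim; then set the shorter cup from the rack mouth-down on top of the taller one in the same way, and let go. Leave the standing cup where it is and do not disturb the jars and the eyepiece near by.

Things in the scene. Friction and masses are not known exactly. Their poses are not given: they have to be found in the camera images.
- cup_base_mid (a point): centre (on the axis, half-way up) of the middle-sized cup, standing loose and mouth-down on the tray floor. z runs along the axis from mouth to foot: mouth 40 mm at -z, foot rim's top face 40 mm at +z
- cup_tall_mid (a point): centre (on the axis, half-way up) of the tallest cup, loose in the wire rack, mouth down, axis 30 degrees from vertical, foot end up and leaning to the robot's right (away from the tray), upper part clear of wires at both sides; which lane it lies in varies. z runs along the axis from mouth to foot: mouth 50 mm at -z, foot rim's top face 50 mm at +z
- cup_short_mid (a point): centre (on the axis, half-way up) of the shortest cup, loose in the wire rack, mouth down, axis 30 degrees from vertical, foot end up and leaning to the robot's right (away from the tray), upper part clear of wires at both sides; which lane it lies in varies. z runs along the axis from mouth to foot: mouth 35 mm at -z, foot rim's top face 35 mm at +z
- cup_base: the standing cup: plain steel cup, straight cylinder, 58 mm outside diameter, 80 mm tall over all, 7 mm walls; one end open (mouth, rim 7 mm wide), the other closed, with a flat raised foot rim round its edge (7 mm wide, 4 mm high). Origin at the centre of the mouth; z from mouth to foot, straight up when it stands mouth-down
- cup_tall: the tallest cup: plain steel cup, straight cylinder, 58 mm outside diameter, 100 mm tall over all, 7 mm walls; one end open (mouth, rim 7 mm wide), the other closed, with a flat raised foot rim round its edge (7 mm wide, 4 mm high). Origin at the centre of the mouth; z from mouth to foot, straight up when it stands mouth-down
- cup_short: the shortest cup: plain steel cup, straight cylinder, 58 mm outside diameter, 70 mm tall over all, 7 mm walls; one end open (mouth, rim 7 mm wide), the other closed, with a flat raised foot rim round its edge (7 mm wide, 4 mm high). Origin at the centre of the mouth; z from mouth to foot, straight up when it stands mouth-down
- drain_rack: slanted steel wire rack, fixed, 137 mm deep, 258 wide, 75 tall; origin on the work surface under its middle; x from its front (away from the tray) to its back, y along its length. Lanes at y = +65 and -65 mm: a cup leans on two 8 mm wires under its front side, which reach 56 mm up along it; its mouth rests on cross wires, mouth centre 45 mm above the surface
- rinse_tray: shallow steel tray, fixed, 201 mm along x, 301 mm along y, walls 30 mm high; origin at the centre of its underside, floor 2 mm thick; it stands on 12 mm rubber feet
- powder_jar_a: bystander, loose: the larger screw-lid jar, 63 mm across, 62 mm tall; origin at the centre of its underside
- powder_jar_b: bystander, loose: the smaller screw-lid jar, 49 mm across, 50 mm tall; origin at the centre of its underside
- eyepiece: bystander, loose: black round magnifier eyepiece, 43 mm across, 32 mm tall; origin at the centre of its underside
Things that resemble listed ones, but are neither listed nor needed, are in the scene too. Leave any orange look-alike of the cup_short alone.

How it is judged:
By the outcome, as a careful person would: the job done as asked, in the order asked, and still so for the second after the job is handed in, with the robot touching nothing.
It also fails if it takes over 64 s, if anything falls off the work surface, if the arm or the gripper's body presses on something with over 40 N, if the wrist force passes 120 N, or if a joint passes its speed limit or range.

### The arm

A 7-joint arm with a two-finger parallel gripper is mounted at the origin on a cart in front of the work surface, level with it; the furniture and walls round the work are solid. World frame = base frame: x ahead of the robot, y to its left, z up, the work surface at z = 0. Lengths are in m, angles in rad, forces in N, time in s.
With the tool pointing down it reaches from about 0.425 to 0.925 m from the base axis. Payload 6.8 kg.
Tool frame: the origin (TCP) lies at the very end of the fingers, on their centre line; the grasp point (between the pads) lies 19 mm behind it; z points along the fingers, y is the direction in which the jaws open and shut (so a half turn about z gives the same grasp; the last joint's range is limited). The gripper opens to 88 mm and grips with 3 to 60 N. Pads are 20 mm wide; open, the fingers measure 115 mm over their backs; the gripper's body (75 mm by 178 mm) begins 61 mm behind the grasp point.
Start: joints at [1.159, 0.477, 0.022, 1.555, -0.011, 1.109, -0.083], TCP at [0.202, -0.644, 0.223] pointing down, gripper open.
Joint ranges: [-2.96, 2.96], [-0.34, 2.1], [-1.41, 1.46], [0.24, 2.44], [-1.37, 4.51], [0.17, 1.92], [-2.96, 2.96]. Speed limits (rad/s): [2.39, 2.39, 3.14, 3.14, 3.14, 3.14, 3.14].

### API

Orientations are given as a rotation vector (axis times angle).
In Python, from rig import * gives the robot as it stands.
- The arm moves only by the tool drive_tool, never from a script. Its argument "steps" is a list of rows, each a list of 3 entries, a list of its own where there are three numbers: the closure, from -1 (fully open) to 1 (shut), so that 0 is half open, then the shift along the world's x, y, z in units of 0.4 m (1.0 is 0.4 m), then the turn about the world's z in units of 0.12 rad (1.0 is 0.12 rad). A call has 1 to 12 rows; each row shifts and turns the commanded pose from where the row before left it; what a row does not reach is not made up. A row lasts 1/12 s, in which the tool goes at most 41.7 mm and 7.16 degrees, less where a joint would pass 70% of its speed; a pose out of reach is approached as far as the arm can. A call with a number of a shift or a turn outside -1 to 1 is refused whole. A call with a gripper value outside its range is refused whole. The fingers move at their own pace and stop on an object; the grip force is fixed at half the most. Time passes only in rows, so rows that do not move let the fingers close. It gives the time, the measured TCP pose, the force and the opening at its end, in the units of the state.
- state(): the state, without advancing time (a new reading comes with each control period).
- camera(name): name is "scene" or "side" or "wrist"; returns (picture, depth): 400x640x3 uint8, red, green, blue; 400x640 float32, m along the optical axis (not along the pixel's ray), 0 where there is no reading.
- camera_params(name): a dict with "fx", "fy", "cx", "cy" (pixels), "position" and "attitude" of the camera in the world; the wrist camera has in their place "hand_eye" (4x4, takes a point from camera to tool coordinates, whose origin is the TCP and whose axes are the flange's). Camera axes: x right, y down, z forward; pixel columns grow to the right and rows downward; lengths in m; the calibration is good to about 2 mm. A picture is of the moment at which its call begins: read the wrist's pose just before it. camera_params takes no time and is no camera call.
- job_done(): hands the job in, once; it reports no verdict.
The state is a dict: "t": time; "joint_pos": joint angles; "qd": joint speeds; "joint_torque": joint torques, N m; "eef_pos": TCP position; "tcp_rot": TCP orientation; "force": force on the tool from outside, world axes, zero at the start; "ft_torque": the same for the moment, N m; "finger_gap": opening from 0.0 (shut) to 1.0 (fully open).
Only numpy, scipy, OpenCV 4.12 (cv2) and the standard library are available. Lean on these libraries where they do the work, as an engineer would, in place of code of your own. Each camera call takes 0.05 s, during which the arm holds its last target.

## Working session

There is one attempt and no reset: what is moved stays moved. The work goes in short steps, Python scripts to look and compute and a tool call to move; the robot and the scene stay as the last step left them, time stands still between calls to the robot, and variables do not carry over. Pictures are saved under pics/ and viewed, and the job is handed in when it is done.

Besides the shell and the picture viewer there is one more tool, called after "Request:" in YAML: its name, and indented under it one key for each argument. drive_tool: Moves the arm, as the interface text tells. Shifts and turns lie within -1 to 1; 1 stands for 0.4 m of shift or 0.12 rad of turn. Its arguments: {"type":"object","properties":{"steps":{"type":"array","items":{"type":"array"}}},"required":["steps"]}

```bash
ls; mkdir -p pics
python3 - <<'E'
from rig import *
import cv2,numpy as np
print(state())
for n in ("scene","side","wrist"):
    im,d=camera(n); cv2.imwrite(f"pics/{n}0.png",im[:,:,::-1]); np.save(f"pics/{n}0.npy",d); print(n,camera_params(n))
E
```

```text
pics
{'t': 0.0, 'joint_pos': array([ 1.1589027 ,  0.47782249,  0.02234512,  1.55641451, -0.01151719,
        1.1092787 , -0.08310171]), 'qd': array([-0.00194163,  0.00073403, -0.00053433,  0.00249172, -0.00036765,
       -0.0004545 , -0.00085293]), 'joint_torque': array([ 3.68218998e-04, -5.82840693e+01,  1.53444529e+00, -2.72603184e+01,
       -5.43106603e-02,  1.68916932e-02,  1.52853745e-04]), 'eef_pos': array([ 0.20173507, -0.64353785,  0.2216824 ]), 'tcp_rot': array([-3.10368613e+00, -4.75112013e-01,  6.12826839e-04]), 'force': array([-0.43370988, -0.50165554, -0.75026809]), 'ft_torque': array([-0.01978161, -0.03230155,  0.02920647]), 'finger_gap': 0.9973862056312982}
scene {'fx': 459.3450941186073, 'fy': 459.3450941186073, 'cx': 313.60121387300507, 'cy': 202.8722803186988, 'position': array([0.80762635, 0.66445688, 1.02744654]), 'attitude': array([-0.2979876 , -2.85339614,  1.06400185])}
side {'fx': 413.88322163015556, 'fy': 413.88322163015556, 'cx': 322.2876210910882, 'cy': 199.0740762969046, 'position': array([ 0.61990671, -1.24872177,  0.52430758]), 'attitude': array([-1.95751594,  0.02940299,  0.00550087])}
wrist {'fx': 352.36812322409145, 'fy': 352.36812322409145, 'cx': 322.65327114200426, 'cy': 198.63149816403845, 'hand_eye': array([[ 6.37137781e-04, -9.59273963e-01, -2.82476651e-01,
         7.81769533e-02],
       [ 9.99999265e-01,  3.19909706e-04,  1.16914534e-03,
        -3.88207792e-04],
       [-1.03116367e-03, -2.82477188e-01,  9.59273462e-01,
        -1.61621323e-01],
       [ 0.00000000e+00,  0.00000000e+00,  0.00000000e+00,
         1.00000000e+00]])}
```

View pics/scene0.png

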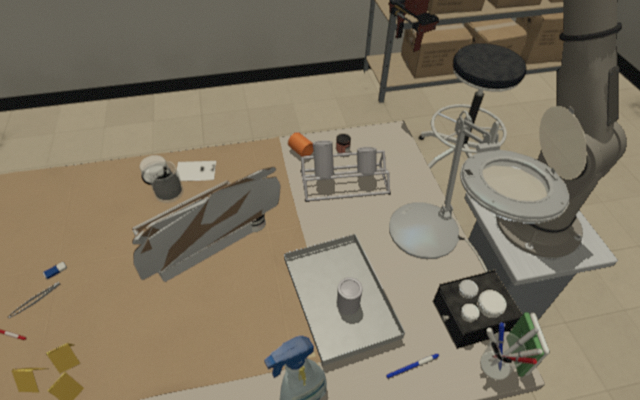

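View pics/side0.png

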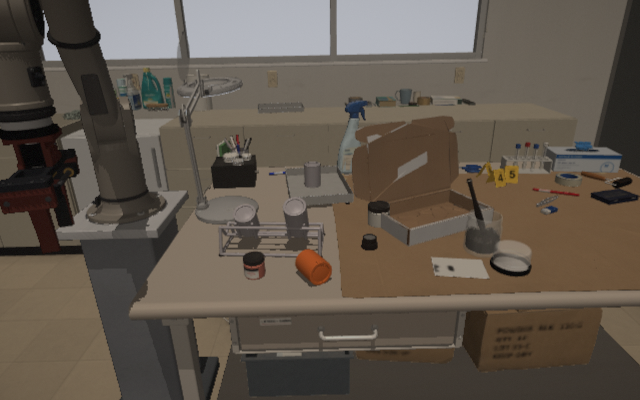

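View pics/wrist0.png

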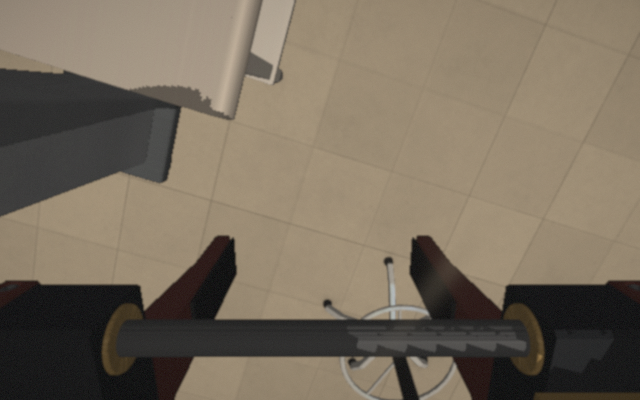

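```bash
cat > h.py <<'E'
import numpy as np, cv2
from scipy.spatial.transform import Rotation as R
def pose(p):
    return R.from_rotvec(p['attitude']).as_matrix(), np.array(p['position'])
def cloud(d,p,Rm,t):
    v,u=np.mgrid[:d.shape[0],:d.shape[1]]
    c=np.stack([(u-p['cx'])/p['fx']*d,(v-p['cy'])/p['fy']*d,d],-1)
    w=c@Rm.T+t; w[d==0]=np.nan
    return w
def wristpose(p,s):
    T=np.eye(4);T[:3,:3]=R.from_rotvec(s['tcp_rot']).as_matrix();T[:3,3]=s['eef_pos']
    M=T@np.array(p['hand_eye']); return M[:3,:3],M[:3,3]
E
python3 - <<'E'
from rig import *
from h import *
for n in ("scene","side"):
    p=camera_params(n); d=np.load(f"pics/{n}0.npy"); w=cloud(d,p,*pose(p)); np.save(f"pics/{n}0w.npy",w)
    pts={"scene":[(349,285),(350,300),(287,262),(352,237),(402,335),(324,145),(324,165),(368,152),(367,165),(304,153),(305,198),(389,193),(385,150),(343,137),(300,143),(425,230),(460,150),(515,185),(240,220)],
     "side":[(312,165),(312,180),(295,208),(296,225),(244,216),(246,230),(221,250),(324,252),(254,258),(313,265),(370,240),(378,207),(215,208),(195,130),(210,85)]}[n]
    for u,v in pts: print(n,u,v,np.round(w[v,u],3))
    im=cv2.imread(f"pics/{n}0.png")
    c={"scene":im[110:380,270:500],"side":im[130:300,170:410]}[n]
    cv2.imwrite(f"pics/{n}c.png",cv2.resize(c,None,fx=2.2 if n=="scene" else 3.2,fy=2.2 if n=="scene" else 3.2,interpolation=2))
E
```

```text
scene 349 285 [0.602 0.137 0.09 ]
scene 350 300 [0.608 0.172 0.084]
scene 287 262 [ 0.726 -0.006  0.015]
scene 352 237 [ 0.542 -0.04   0.029]
scene 402 335 [0.503 0.256 0.032]
scene 324 145 [ 0.564 -0.293  0.143]
scene 324 165 [ 0.568 -0.269  0.087]
scene 368 152 [ 0.438 -0.268  0.115]
scene 367 165 [ 0.442 -0.25   0.08 ]
scene 304 153 [ 0.599 -0.416  0.006]
scene 305 198 [ 0.635 -0.223  0.008]
scene 389 193 [ 0.382 -0.196  0.003]
scene 385 150 [ 0.334 -0.382  0.001]
scene 343 137 [ 0.47  -0.418  0.051]
scene 300 143 [ 0.612 -0.415  0.053]
scene 425 230 [ 0.341 -0.02   0.033]
scene 460 150 [ 0.259 -0.098  0.242]
scene 515 185 [0.288 0.147 0.375]
scene 240 220 [ 0.83  -0.1    0.102]
side 312 165 [0.601 0.133 0.09 ]
side 312 180 [0.6   0.117 0.041]
side 295 208 [ 0.563 -0.329  0.128]
side 296 225 [ 0.564 -0.326  0.081]
side 244 216 [ 0.434 -0.304  0.099]
side 246 230 [ 0.435 -0.302  0.059]
side 221 250 [ 0.372 -0.325  0.016]
side 324 252 [ 0.632 -0.318 -0.002]
side 254 258 [ 0.472 -0.429  0.05 ]
side 313 265 [ 0.605 -0.469  0.052]
side 370 240 [ 0.749 -0.321  0.031]
side 378 207 [ 0.787 -0.185  0.063]
side 215 208 [ 0.307 -0.094  0.033]
side 195 130 [-0.116  1.244 -0.021]
side 210 85 [0.284 0.115 0.37 ]
```

```bash
ls pics
```

```text
scene0.npy
scene0.png
scene0w.npy
scenec.png
side0.npy
side0.png
side0w.npy
sidec.png
wrist0.npy
wrist0.png
```

View pics/scenec.png

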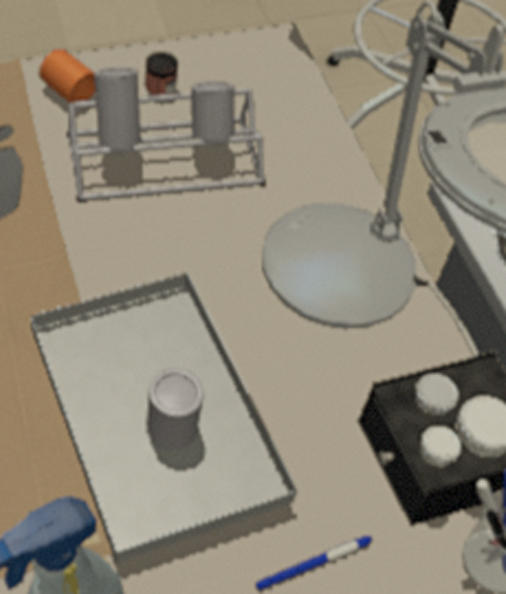

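View pics/sidec.png

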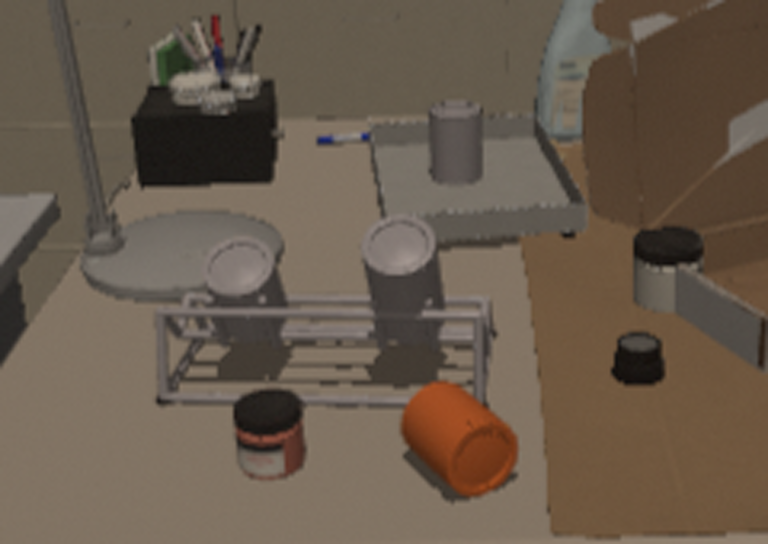

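```bash
cat > fit.py <<'E'
from h import *
from scipy.optimize import least_squares
def fitcup(P,x0,half,tilt0,free=True,r=.029):
    # params: centre(3), tilt vec (a,b): axis ~ (a,b,1); solid-cylinder SDF, 
    def res(q):
        ax=np.array([q[3],q[4],1]);ax/=np.linalg.norm(ax)
        e=P-q[:3]; z=e@ax; rad=np.linalg.norm(e-np.outer(z,ax),axis=1)
        dr=rad-r; dz=np.abs(z)-half
        sd=np.where((dr>0)&(dz>0),np.hypot(dr,dz),np.maximum(dr,dz))
        # inside foot recess: 4 mm deep
        rec=(rad<.022)&(z>0)
        sd=np.where(rec,np.minimum(abs(sd),abs(z-half+.004)),sd)
        return sd/.002
    q=least_squares(res,np.r_[x0,tilt0],loss='soft_l1')
    return q.x, np.median(abs(q.fun))*.002
E
python3 - <<'E'
from fit import *
ws=[np.load(f"pics/{n}0w.npy") for n in("scene","side")]
def sel(w,c,dx,dy,z0,z1):
    P=w.reshape(-1,3); m=(abs(P[:,0]-c[0])<dx)&(abs(P[:,1]-c[1])<dy)&(P[:,2]>z0)&(P[:,2]<z1); return P[m]
for nm,c,half,t in(("base",(.602,.147,.054),.04,(0,0)),("tall",(.566,-.29,.088),.05,(0,-.577)),("short",(.437,-.275,.075),.035,(0,-.577))):
    for ww,l in((ws[:1],"scene"),(ws[1:],"side"),(ws,"both")):
        P=np.vstack([sel(w,c,.045,.08,.085 if nm=="tall" else .08 if nm=="short" else .03,.17) for w in ww])
        q,e=fitcup(P,c,half,t); print(nm,l,len(P),np.round(q,4),round(e,4), "tilt",np.degrees(np.arctan(np.hypot(*q[3:]))), "dir",np.degrees(np.arctan2(q[4],q[3])))
w=ws[0].reshape(-1,3)
E
```

```text
base scene 728 [ 0.6018  0.1433  0.0535 -0.0013  0.0028] 0.0007 tilt 0.17576962119264405 dir 115.30920401455087
base side 338 [ 0.6006  0.1432  0.0514  0.0013 -0.0138] 0.0012 tilt 0.7953183616842842 dir -84.60902055443259
base both 1066 [ 0.6014  0.1433  0.0534 -0.001   0.0019] 0.0009 tilt 0.12182338798083032 dir 119.51537618222184
tall scene 503 [ 0.5646 -0.2968  0.0869 -0.0526 -0.5896] 0.0012 tilt 30.622799796531872 dir -95.1017887183521
tall side 560 [ 0.5633 -0.2976  0.0874 -0.0517 -0.5636] 0.0007 tilt 29.507299079359772 dir -95.24129630183629
tall both 1063 [ 0.5641 -0.2972  0.0875 -0.0574 -0.5779] 0.001 tilt 30.143808816370942 dir -95.67031159683954
short scene 326 [ 0.4356 -0.2784  0.0741 -0.0549 -0.5758] 0.0013 tilt 30.046372798466212 dir -95.44839382046237
short side 420 [ 0.4342 -0.2798  0.0741 -0.0551 -0.5704] 0.0009 tilt 29.814458275708557 dir -95.51549479992991
short both 746 [ 0.4353 -0.2789  0.0745 -0.0612 -0.5794] 0.001 tilt 30.225317898367692 dir -96.02892697879363
```

Request:
drive_tool:
  steps:
    - [-1,[0.07,0.065,0],0.75]
    - [-1,[0.07,0.065,0],0.75]
    - [-1,[0.07,0.065,0],0.75]
    - [-1,[0.07,0.065,0],0.75]
    - [-1,[0.07,0.065,0],0.75]
    - [-1,[0.07,0.065,0],0.75]
    - [-1,[0.07,0.065,0],0.75]
    - [-1,[0.07,0.065,0],0.75]
    - [-1,[0.07,0.065,0],0.75]
    - [-1,[0.07,0.065,0],0.75]
    - [-1,[0.07,0.065,0],0.75]
    - [-1,[0.07,0.065,0],0.75]

```text
t: 1.15
eef_pos: [0.5388, -0.3307, 0.2225]
tcp_rot: [-2.415, -2.009, 0.0]
force: [0.0, -0.1, 1.1]
finger_gap: 1.0
```

Request:
drive_tool:
  steps:
    - [-1,[0.06,0.057,0],0.76]
    - [-1,[0,0,0],0]

```text
t: 1.32
eef_pos: [0.5674, -0.301, 0.2226]
tcp_rot: [-2.308, -2.129, -0.008]
force: [0.1, 1.6, 0.6]
finger_gap: 0.999
```

```bash
cat > wr.py <<'E'
from rig import *
from fit import *
import sys
def snap(tag,name="wrist"):
    s=state(); im,d=camera(name); p=camera_params(name)
    cv2.imwrite(f"pics/{tag}.png",im[:,:,::-1])
    w=cloud(d,p,*(wristpose(p,s) if name=="wrist" else pose(p))); np.save(f"pics/{tag}w.npy",w)
    r=s['tcp_rot']; print("tcp",np.round(s['eef_pos'],4),"jaw",round(2*np.degrees(np.arctan2(r[1],r[0]))%180-90,2),"F",np.round(s['force'],1),"gap",round(s['finger_gap'],3),"t",round(s['t'],2))
    return w.reshape(-1,3)
def box(P,c,dx,dy,z0,z1):
    m=(abs(P[:,0]-c[0])<dx)&(abs(P[:,1]-c[1])<dy)&(P[:,2]>z0)&(P[:,2]<z1); return P[m]
E
python3 - <<'E'
from wr import *
P=snap("w1")
for nm,c,half,z0 in(("tall",(.564,-.297,.0875),.05,.085),("short",(.4353,-.2789,.0745),.035,.08)):
    q=box(P,c,.045,.08,z0,.16); f,e=fitcup(q,c,half,(-.05,-.577)); print(nm,len(q),np.round(f,4),e)
E
```

```text
tcp [ 0.5674 -0.301   0.2226] jaw -4.63 F [0.1 1.6 0.6] gap 0.999 t 1.32
tall 6556 [ 0.5649 -0.2959  0.0868 -0.0468 -0.5888] 0.00043154720234453957
short 5060 [ 0.436  -0.2777  0.0739 -0.0514 -0.5926] 0.0005540792615961083
```

View pics/w1.png

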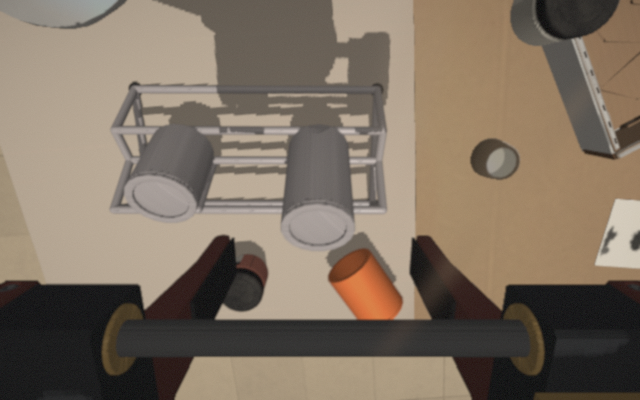

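Request:
drive_tool:
  steps:
    - [-1,[0.005,0.002,-0.06],0]
    - [-1,[0,0,-0.07],0]
    - [-1,[0,0,-0.07],0]
    - [-1,[0,0,-0.05],0]
    - [-1,[0,0,0],0]

```text
t: 1.78
eef_pos: [0.5597, -0.3088, 0.1178]
tcp_rot: [-2.322, -2.105, 0.007]
force: [-0.4, 0.1, -0.3]
finger_gap: 1.001
```

Request:
drive_tool:
  steps:
    - [-1,[0,0,0],0]
    - [-1,[0,0,0],0]

```text
t: 1.95
eef_pos: [0.5643, -0.3096, 0.124]
tcp_rot: [2.326, 2.11, 0.001]
force: [0.1, 0.5, 0.1]
finger_gap: 1.004
```

Request:
drive_tool:
  steps:
    - [-1,[0,0.005,-0.05],0]
    - [-1,[0,0,-0.04],0]
    - [-1,[0,0,0],0]
    - [-1,[0,0,0],0]
    - [1,[0,0,0],0]
    - [1,[0,0,0],0]
    - [1,[0,0,0],0]
    - [1,[0,0,0],0]
    - [1,[0,0,0],0]
    - [1,[0,0,0],0]
    - [1,[0,0,0],0]
    - [1,[0,0,0],0]

```text
t: 2.95
eef_pos: [0.564, -0.3066, 0.0871]
tcp_rot: [2.325, 2.112, -0.0]
force: [-0.9, 0.4, 4.2]
finger_gap: 0.642
```

Request:
drive_tool:
  steps:
    - [1,[0,0,0.02],0]
    - [1,[0,0,0.04],0]
    - [1,[0,0,0.06],0]
    - [1,[0,0,0.06],0]
    - [1,[0,0,0.06],0]
    - [1,[0,0,0.06],0]
    - [1,[0,0,0.05],0]
    - [1,[0,0,0.02],0]
    - [1,[0,0,0],0]
    - [1,[0,0,0],0]
    - [1,[0,0,0],0]

```text
t: 3.87
eef_pos: [0.5629, -0.3061, 0.2328]
tcp_rot: [-2.323, -2.111, 0.002]
force: [-0.9, -0.3, -2.5]
finger_gap: 0.641
```

Run:
```python
from wr import *
snap("s2","side")
im=cv2.imread("pics/s2.png"); cv2.imwrite("pics/s2c.png",cv2.resize(im[80:320,150:450],None,fx=2.4,fy=2.4))
P=snap("sc2","scene")
c=(.564,-.3,.2); q=box(P,c,.045,.07,.15,.225); f,e=fitcup(q,(.564,-.298,.236),.05,(-.05,-.5)); print(len(q),np.round(f,4),e,np.degrees(np.arctan(np.hypot(*f[3:]))))
im=cv2.imread("pics/sc2.png"); cv2.imwrite("pics/sc2c.png",cv2.resize(im[50:250,200:450],None,fx=2.4,fy=2.4))
```

```text
tcp [ 0.5629 -0.3061  0.2328] jaw -5.48 F [-0.9 -0.3 -2.5] gap 0.641 t 3.87
tcp [ 0.5629 -0.3062  0.2327] jaw -5.48 F [-0.   0.2 -1.6] gap 0.636 t 3.92
203 [ 0.5633 -0.2991  0.2322 -0.0604 -0.692 ] 0.0011717449197420834 34.78479192554174
```

View pics/s2c.png

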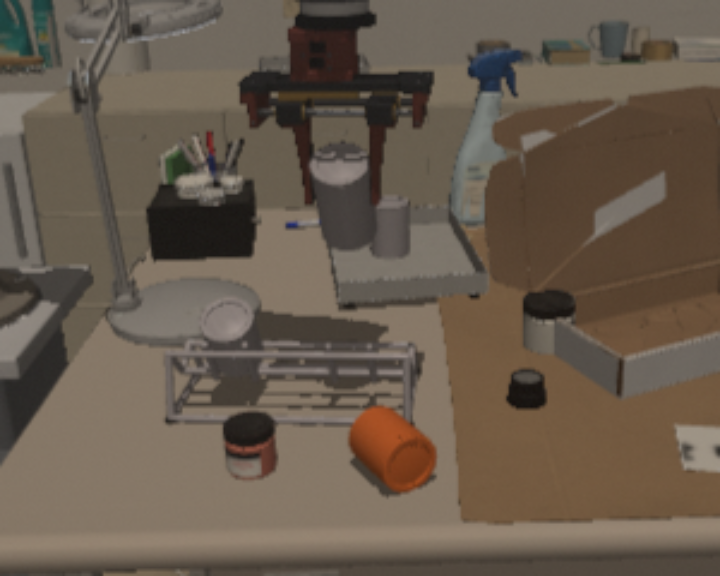

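View pics/sc2c.png

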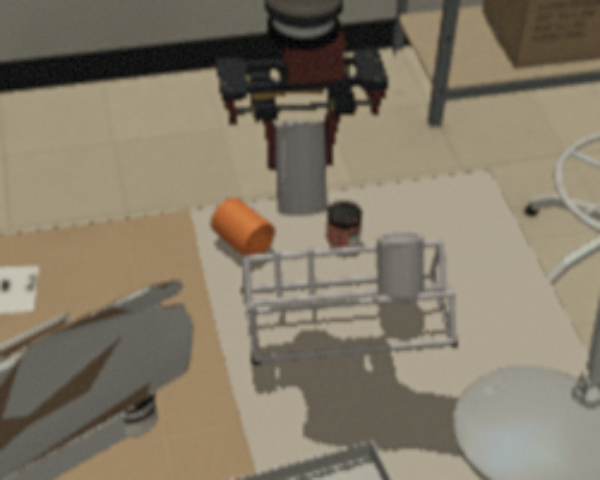

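Request:
drive_tool:
  steps:
    - [1,[0.006,0.04,0],0]
    - [1,[0.012,0.08,0],0]
    - [1,[0.012,0.09,0],0]
    - [1,[0.012,0.09,0],0]
    - [1,[0.012,0.09,0],0]
    - [1,[0.012,0.09,0],0]
    - [1,[0.012,0.09,0],0]
    - [1,[0.012,0.09,0],0]
    - [1,[0.01,0.08,0],0]
    - [1,[0.005,0.04,0],0]
    - [1,[0,0,0],0]
    - [1,[0,0,0],0]

```text
t: 4.97
eef_pos: [0.6055, 0.0065, 0.2337]
tcp_rot: [-2.322, -2.115, 0.002]
force: [-0.3, -1.1, -1.4]
finger_gap: 0.644
```

Request:
drive_tool:
  steps:
    - [1,[0,0,-0.04],0]
    - [1,[0,0,-0.08],0]
    - [1,[0,0,-0.08],0]
    - [1,[0,0,-0.07],0]
    - [1,[0,0,-0.05],0]
    - [1,[0,0,-0.03],0]
    - [1,[0,0,0],0]
    - [1,[0,0,0],0]
    - [1,[0,0,0],0]

```text
t: 5.72
eef_pos: [0.6071, 0.005, 0.096]
tcp_rot: [2.325, 2.11, 0.003]
force: [0.7, -0.6, -2.0]
finger_gap: 0.643
```

Run:
```python
from wr import *
P=snap("s3","side")
im=cv2.imread("pics/s3.png"); cv2.imwrite("pics/s3c.png",cv2.resize(im[80:260,200:400],None,fx=3,fy=3))
P=np.vstack([P,snap("sc3","scene")])
im=cv2.imread("pics/sc3.png"); cv2.imwrite("pics/sc3c.png",cv2.resize(im[150:380,240:450],None,fx=2.6,fy=2.6))
```

```text
tcp [0.6071 0.005  0.096 ] jaw -5.54 F [ 0.7 -0.6 -2. ] gap 0.643 t 5.72
tcp [0.6072 0.0052 0.0963] jaw -5.53 F [-0.4  0.1 -2.1] gap 0.642 t 5.77
```

View pics/s3c.png

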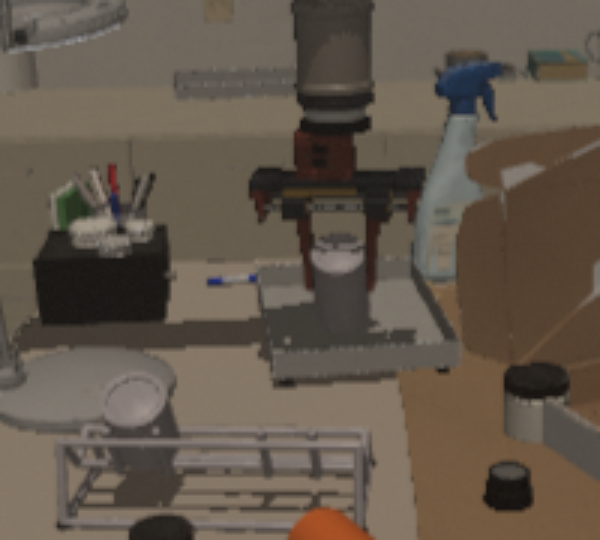

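View pics/sc3c.png

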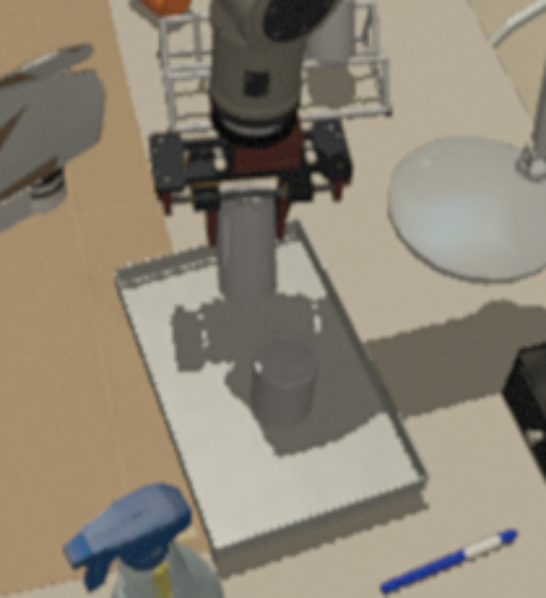

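Request:
drive_tool:
  steps:
    - [1,[0,0,-0.04],0]
    - [1,[0,0,-0.02],0]
    - [1,[0,0,-0.005],0]
    - [1,[0,0,0],0]
    - [1,[0,0,0],0]

```text
t: 6.23
eef_pos: [0.6062, 0.0054, 0.0695]
tcp_rot: [2.325, 2.112, 0.0]
force: [-1.2, -1.3, 2.6]
finger_gap: 0.638
```

Request:
drive_tool:
  steps:
    - [1,[0,0,-0.006],0]
    - [1,[0,0,0],0]
    - [1,[0,0,0],0]

```text
t: 6.48
eef_pos: [0.6062, 0.0054, 0.0689]
tcp_rot: [2.324, 2.111, -0.0]
force: [-6.6, -0.7, 18.6]
finger_gap: 0.64
```

Request:
drive_tool:
  steps:
    - [1,[0,0.015,0],0]
    - [1,[0,0.015,0],0]
    - [1,[0.002,0.015,0],0]
    - [1,[0,0,0],0]

```text
t: 6.82
eef_pos: [0.6078, 0.0228, 0.0692]
tcp_rot: [2.323, 2.11, -0.0]
force: [-5.1, -2.5, 19.4]
finger_gap: 0.638
```

Run:
```python
from wr import *
P=snap("s4","side")
im=cv2.imread("pics/s4.png"); cv2.imwrite("pics/s4c.png",cv2.resize(im[140:220,260:360],None,fx=6,fy=6))
Q=snap("sc4","scene")
im=cv2.imread("pics/sc4.png"); cv2.imwrite("pics/sc4c.png",cv2.resize(im[180:300,280:400],None,fx=5,fy=5))
for n,A in(("side",P),("scene",Q)):
    q=box(A,(.607,.03,.07),.03,.07,.03,.08 if n=="scene" else .12); f,e=fitcup(q,(.607,.035,.075),.05,(-.04,-.4)); print(n,len(q),np.round(f,4),e)
```

```text
tcp [0.6078 0.0228 0.0692] jaw -5.49 F [-5.1 -2.5 19.4] gap 0.638 t 6.82
tcp [0.6078 0.0227 0.0691] jaw -5.51 F [-4.9 -2.  18.6] gap 0.638 t 6.87
side 530 [ 0.6062 -0.0172  0.0602 -0.0094 -0.0332] 0.006831605536016631
scene 357 [ 0.6075  0.0238  0.0706 -0.0587 -0.385 ] 0.0009760656901695967
```

View pics/s4c.png

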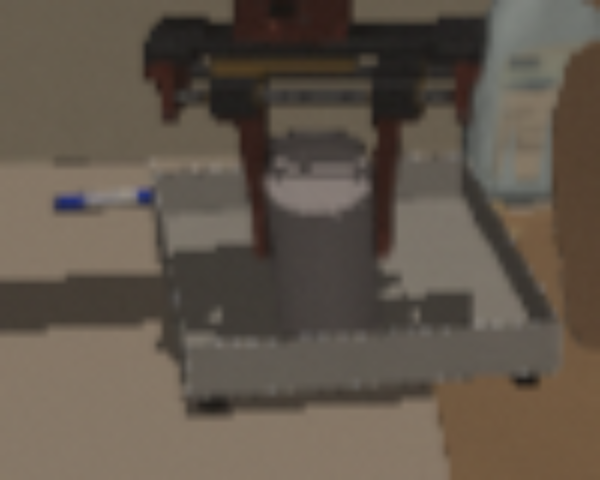

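View pics/sc4c.png

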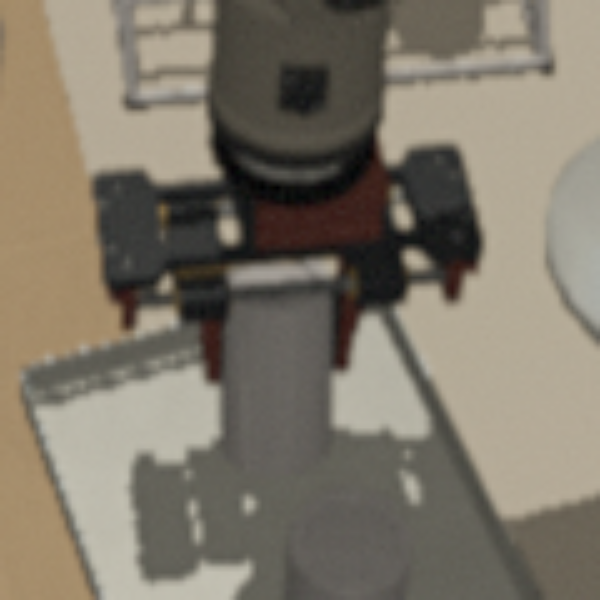

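Request:
drive_tool:
  steps:
    - [1,[0,0.015,0],0]
    - [1,[0.002,0.015,0],0]
    - [1,[0,0.015,0],0]
    - [1,[0.001,0.01,0],0]
    - [1,[0,0,0],0]

```text
t: 7.33
eef_pos: [0.6093, 0.0442, 0.0678]
tcp_rot: [2.323, 2.11, 0.001]
force: [0.1, -3.2, 6.4]
finger_gap: 0.638
```

Run:
```python
from wr import *
Q=snap("sc5","scene")
im=cv2.imread("pics/sc5.png"); cv2.imwrite("pics/sc5c.png",cv2.resize(im[180:300,280:400],None,fx=5,fy=5))
for n,A in(("scene",Q),):
    q=box(A,(.607,.05,.07),.03,.045,.025,.08 if n=="scene" else .12); f,e=fitcup(q,(.607,.055,.07),.05,(-.04,-.3)); print(n,len(q),np.round(f,4),e)
```

```text
tcp [0.6093 0.0442 0.0678] jaw -5.51 F [ 0.1 -3.2  6.4] gap 0.638 t 7.33
scene 340 [ 0.6084  0.0385  0.0701 -0.0389 -0.2172] 0.00082329130256493
```

View pics/sc5c.png

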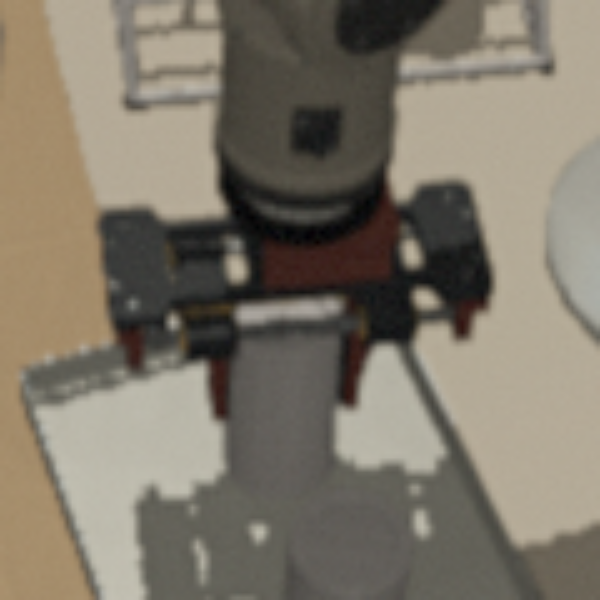

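Request:
drive_tool:
  steps:
    - [1,[0,0.012,-0.001],0]
    - [1,[0.001,0.012,-0.003],0]
    - [1,[0,0.01,-0.003],0]
    - [1,[0.001,0.006,-0.003],0]
    - [1,[0,0,-0.002],0]
    - [1,[0,0,0],0]
    - [1,[0,0,0],0]

```text
t: 7.97
eef_pos: [0.6108, 0.0612, 0.0638]
tcp_rot: [2.323, 2.11, 0.004]
force: [-0.4, -1.8, 11.0]
finger_gap: 0.64
```

Run:
```python
from wr import *
Q=snap("sc6","scene")
im=cv2.imread("pics/sc6.png"); cv2.imwrite("pics/sc6c.png",cv2.resize(im[180:300,280:400],None,fx=5,fy=5))
for n,A in(("scene",Q),):
    q=box(A,(.607,.065,.07),.03,.045,.025,.08 if n=="scene" else .12); f,e=fitcup(q,(.607,.055,.065),.05,(-.04,-.1)); print(n,len(q),np.round(f,4),e)
```

```text
tcp [0.6108 0.0612 0.0638] jaw -5.5 F [-0.4 -1.8 11. ] gap 0.64 t 7.97
scene 285 [ 0.609   0.0481  0.0747 -0.0202 -0.0433] 0.000750357859464288
```

View pics/sc6c.png

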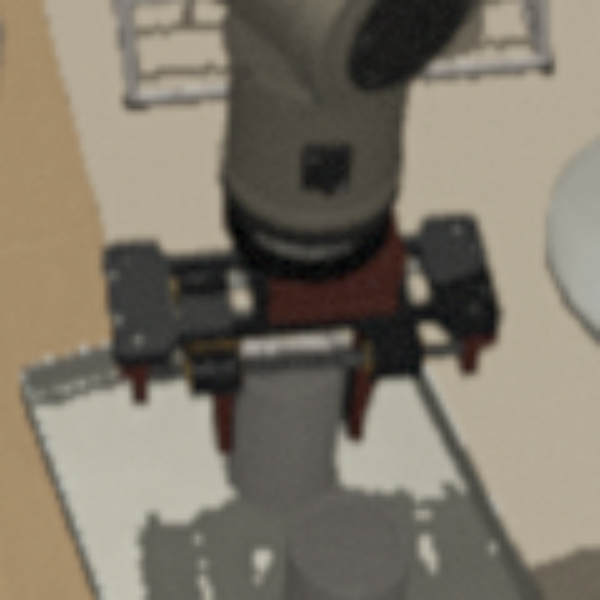

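Request:
drive_tool:
  steps:
    - [0.2,[0,0,0],0]
    - [-0.2,[0,0,0],0]
    - [-0.6,[0,0,0],0]
    - [-1,[0,0,0],0]
    - [-1,[0,0,0.03],0]
    - [-1,[0,0,0.08],0]
    - [-1,[0,0,0.09],0]
    - [-1,[0,0,0.09],0]
    - [-1,[0,0,0.09],0]
    - [-1,[0,0,0.04],0]
    - [-1,[0,0,0],0]
    - [-1,[0,0,0],0]

```text
t: 9.02
eef_pos: [0.6091, 0.0616, 0.2308]
tcp_rot: [2.324, 2.112, 0.003]
force: [0.4, 0.3, -1.0]
finger_gap: 1.002
```

Run:
```python
from wr import *
P=snap("w7")
for nm,c,half,z0 in(("tall",(.61,.052,.064),.05,.03),("base",(.6014,.1433,.054),.04,.03)):
    q=box(P,c,.04,.04,z0,.16); f,e=fitcup(q,c,half,(0,0)); print(nm,len(q),np.round(f,4),e)
```

```text
tcp [0.6091 0.0616 0.2308] jaw -5.49 F [ 0.4  0.3 -1. ] gap 1.002 t 9.02
tall 4357 [ 6.105e-01  5.170e-02  6.360e-02 -2.000e-03 -5.000e-04] 0.0007048008764895426
base 4058 [ 0.6015  0.1438  0.0534 -0.001   0.006 ] 0.0009413697259154414
```

View pics/w7.png

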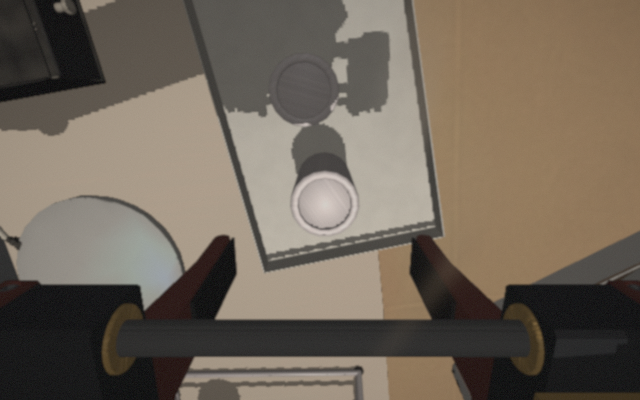

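Request:
drive_tool:
  steps:
    - [-1,[0.001,-0.024,-0.04],0]
    - [-1,[0,0,-0.08],0]
    - [-1,[0,0,-0.08],0]
    - [-1,[0,0,-0.04],0]
    - [-1,[0,0,0],0]
    - [-1,[0,0,0],0]
    - [-1,[0,0,0],0]

```text
t: 9.65
eef_pos: [0.6094, 0.0522, 0.1338]
tcp_rot: [-2.325, -2.113, -0.001]
force: [0.3, 1.1, 0.1]
finger_gap: 1.0
```

Request:
drive_tool:
  steps:
    - [-1,[0.002,-0.001,-0.05],0]
    - [-1,[0,0,-0.07],0]
    - [-1,[0,0,-0.03],0]
    - [-1,[0,0,-0.01],0]
    - [-1,[0,0,0],0]
    - [1,[0,0,0],0]
    - [1,[0,0,0],0]
    - [1,[0,0,0],0]
    - [1,[0,0,0],0]
    - [1,[0,0,0],0]
    - [1,[0,0,0],0]
    - [1,[0,0,0],0]

```text
t: 10.65
eef_pos: [0.6103, 0.0516, 0.0701]
tcp_rot: [2.325, 2.112, 0.001]
force: [-0.6, -1.6, 5.1]
finger_gap: 0.651
```

Request:
drive_tool:
  steps:
    - [1,[0,0,0.03],0]
    - [1,[0,0,0.06],0]
    - [1,[0,0,0.08],0]
    - [1,[0,0,0.06],0]
    - [1,[0,0,0.02],0]
    - [1,[-0.0025,0.03,0],0]
    - [1,[-0.007,0.07,0],0]
    - [1,[-0.008,0.08,0],0]
    - [1,[-0.005,0.05,0],0]
    - [1,[0,0,0],0]
    - [1,[0,0,0],0]
    - [1,[0,0,0],0]

```text
t: 11.65
eef_pos: [0.5999, 0.1431, 0.1678]
tcp_rot: [-2.324, -2.112, 0.004]
force: [-0.9, -0.5, -2.9]
finger_gap: 0.653
```

Run:
```python
from wr import *
Q=snap("sc8","scene")
im=cv2.imread("pics/sc8.png"); cv2.imwrite("pics/sc8c.png",cv2.resize(im[200:340,280:420],None,fx=4,fy=4))
q=box(Q,(.6,.16,.07),.04,.045,.02,.09); f,e=fitcup(q,(.6015,.1438,.054),.04,(0,0)); print("base",len(q),np.round(f,4),e)
q=box(Q,(.6,.16,.07),.027,.045,.13,.17); f,e=fitcup(q,(.6015,.1438,.174),.05,(0,0)); print("tall",len(q),np.round(f,4),e)
S=snap("s8","side")
im=cv2.imread("pics/s8.png"); cv2.imwrite("pics/s8c.png",cv2.resize(im[80:220,240:380],None,fx=4,fy=4))
q=box(S,(.6,.13,.07),.04,.05,.03,.09); f,e=fitcup(q,(.6015,.1438,.054),.04,(0,0)); print("base",len(q),np.round(f,4),e)
q=box(S,(.6,.13,.07),.025,.045,.13,.22); f,e=fitcup(q,(.6015,.1438,.174),.05,(0,0)); print("tall",len(q),np.round(f,4),e)
```

```text
tcp [0.5999 0.1431 0.1678] jaw -5.47 F [-0.9 -0.5 -2.9] gap 0.653 t 11.65
base 367 [ 0.6017  0.1435  0.053  -0.0022  0.0034] 0.0005227145111781455
tall 217 [ 0.5998  0.1426  0.1402  0.0059 -0.0016] 0.0005246341530447292
tcp [0.6004 0.1423 0.1681] jaw -5.55 F [ 0.5  0.4 -1.4] gap 0.651 t 11.7
base 285 [ 0.6005  0.1424  0.0522 -0.0086  0.0285] 0.0014446366528534996
tall 395 [ 0.5989  0.1416  0.1589  0.0031 -0.0117] 0.0014119253059492153
```

View pics/sc8c.png

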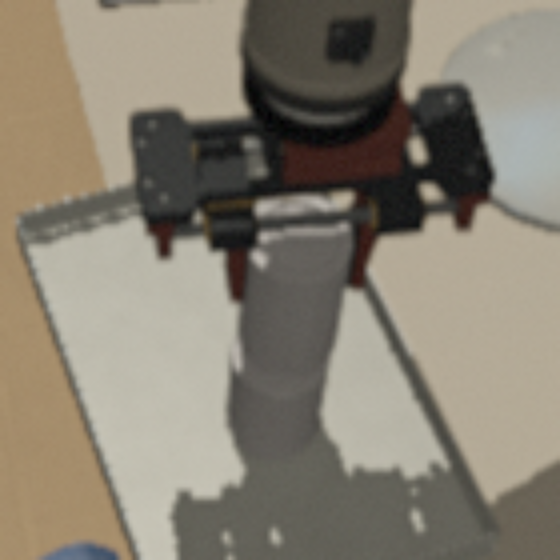

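View pics/s8c.png

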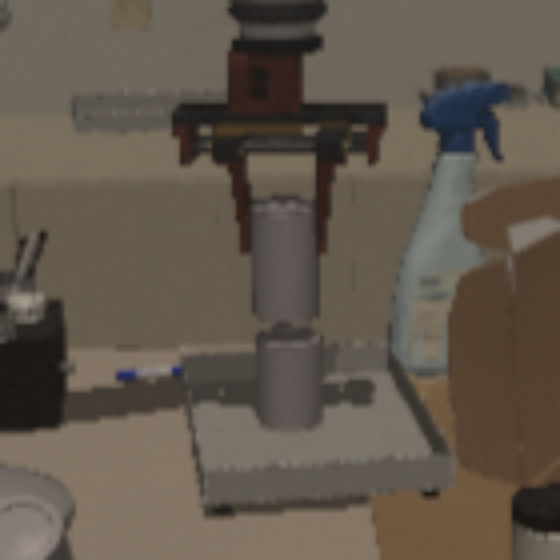

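Request:
drive_tool:
  steps:
    - [1,[0.003,0.003,0],0]
    - [1,[0,0,-0.02],0]
    - [1,[0,0,-0.015],0]
    - [1,[0,0,-0.005],0]
    - [1,[0,0,0],0]
    - [1,[0,0,0],0]
    - [1,[0,0,0],0]

```text
t: 12.33
eef_pos: [0.6023, 0.1447, 0.1536]
tcp_rot: [2.325, 2.112, 0.0]
force: [0.3, -0.3, -1.5]
finger_gap: 0.65
```

Run:
```python
from wr import *
Q=snap("sc9","scene")
q=box(Q,(.6,.16,.07),.04,.045,.02,.085); f,e=fitcup(q,(.6015,.1438,.054),.04,(0,0)); print("base",len(q),np.round(f,4),e)
q=box(Q,(.6,.16,.07),.027,.045,.105,.15); f,e=fitcup(q,(.6015,.1438,.144),.05,(0,0)); print("tall",len(q),np.round(f,4),e)
print(state()['eef_pos'],state()['force'])
```

```text
tcp [0.6023 0.1447 0.1536] jaw -5.49 F [ 0.3 -0.3 -1.5] gap 0.65 t 12.33
base 325 [ 0.6017  0.1435  0.0437  0.0056 -0.0036] 0.0005036292339265815
tall 212 [0.6021 0.1443 0.1558 0.0014 0.0036] 0.0005510502281290703
[0.60230062 0.14477145 0.15372142] [-0.74287859  0.47376844 -2.22163744]
```

Request:
drive_tool:
  steps:
    - [1,[-0.002,-0.002,0],0]
    - [1,[0,0,-0.004],0]
    - [1,[0,0,-0.004],0]
    - [1,[0,0,0],0]
    - [1,[0,0,0],0]

```text
t: 12.8
eef_pos: [0.6013, 0.1439, 0.1502]
tcp_rot: [-2.325, -2.112, 0.0]
force: [-0.3, -0.9, -2.7]
finger_gap: 0.652
```

Request:
drive_tool:
  steps:
    - [1,[0,0,-0.002],0]
    - [1,[0,0,0],0]
    - [1,[0,0,0],0]

```text
t: 13.05
eef_pos: [0.6015, 0.1441, 0.1501]
tcp_rot: [2.325, 2.112, 0.001]
force: [-1.9, -0.7, 5.2]
finger_gap: 0.652
```

Contact. Release gently and go up.

Request:
drive_tool:
  steps:
    - [0.2,[0,0,0],0]
    - [-0.3,[0,0,0],0]
    - [-1,[0,0,0],0]
    - [-1,[0,0,0],0]
    - [-1,[0,0,0],0]
    - [-1,[0,0,0.03],0]
    - [-1,[0,0,0.07],0]
    - [-1,[0,0,0.09],0]
    - [-1,[0,0,0.09],0]
    - [-1,[0,0,0.04],0]
    - [-1,[0,0,0],0]
    - [-1,[0,0,0],0]

```text
t: 14.05
eef_pos: [0.6018, 0.1441, 0.279]
tcp_rot: [2.324, 2.112, 0.004]
force: [-0.5, 0.2, -0.6]
finger_gap: 0.996
```

Run:
```python
from wr import *
Q=snap("sc10","scene")
q=box(Q,(.6,.16,.07),.04,.045,.02,.085); f,e=fitcup(q,(.6015,.1438,.054),.04,(0,0)); print("base",len(q),np.round(f,4),e)
q=box(Q,(.6,.16,.07),.04,.055,.105,.22); f,e=fitcup(q,(.6015,.1438,.144),.05,(0,0)); print("tall",len(q),np.round(f,4),e)
im=cv2.imread("pics/sc10.png"); cv2.imwrite("pics/sc10c.png",cv2.resize(im[180:340,280:420],None,fx=3.5,fy=3.5))
Q=snap("w10")
q=box(Q,(.6,.15,.07),.04,.055,.105,.22); f,e=fitcup(q,(.6015,.1438,.144),.05,(0,0)); print("tall w",len(q),np.round(f,4),e)
```

```text
tcp [0.6018 0.1441 0.279 ] jaw -5.49 F [-0.5  0.2 -0.6] gap 0.996 t 14.05
base 323 [ 0.6019  0.1434  0.0441 -0.0061  0.0011] 0.0004530799384003456
tall 997 [ 0.601   0.1434  0.1436 -0.0022 -0.0014] 0.0006962372059856371
tcp [0.6011 0.1437 0.2774] jaw -5.49 F [-0.3 -0.5 -0.5] gap 0.998 t 14.1
tall w 5522 [ 0.6015  0.1441  0.1436  0.0021 -0.0024] 0.0007149442535345409
```

View pics/sc10c.png

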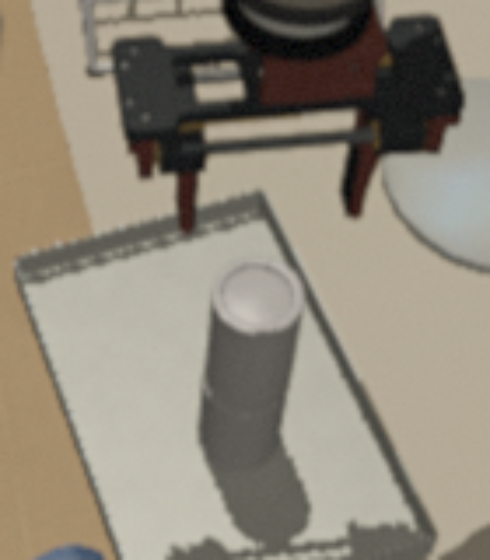

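Run:
```python
import numpy as np
W=np.load("pics/w1w.npy").reshape(-1,3)
# rack frame-ish: u along jaw, v along y dir
c=np.array([.435,-.286]); a=np.radians(-5.2); u=np.array([np.cos(a),np.sin(a)]); v=np.array([-u[1],u[0]])
d=W[:,:2]-c; U=d@u; V=d@v
m=(abs(U)<.075)&(abs(U)>.031)&(abs(V)<.09)&(W[:,2]>.04)&(W[:,2]<.2)
for lo in np.arange(-.09,.09,.01):
    k=m&(V>=lo)&(V<lo+.01)
    print(round(lo,3),[ (round(b,3),int(q.sum()),round(float(np.nanmax(W[q,2])),3)) for b in np.arange(-.075,.075,.015) for q in [k&(U>=b)&(U<b+.015)] if q.sum()>2])
```

```text
-0.09 []
-0.08 []
-0.07 []
-0.06 []
-0.05 []
-0.04 [(np.float64(-0.06), 12, 0.075), (np.float64(-0.045), 7, 0.075)]
-0.03 [(np.float64(-0.075), 21, 0.076), (np.float64(-0.06), 177, 0.077), (np.float64(-0.045), 46, 0.077), (np.float64(0.03), 118, 0.078), (np.float64(0.045), 132, 0.077), (np.float64(0.06), 130, 0.077)]
-0.02 [(np.float64(-0.075), 21, 0.068), (np.float64(-0.06), 97, 0.071)]
-0.01 [(np.float64(-0.075), 21, 0.059), (np.float64(-0.06), 88, 0.06)]
-0.0 [(np.float64(-0.075), 20, 0.05), (np.float64(-0.06), 68, 0.05)]
0.01 [(np.float64(-0.06), 6, 0.042)]
0.02 [(np.float64(-0.075), 23, 0.047), (np.float64(-0.06), 64, 0.048)]
0.03 [(np.float64(-0.075), 23, 0.053), (np.float64(-0.06), 87, 0.054), (np.float64(-0.045), 14, 0.053)]
0.04 [(np.float64(-0.075), 26, 0.054), (np.float64(-0.06), 153, 0.056), (np.float64(-0.045), 124, 0.056), (np.float64(0.03), 137, 0.056), (np.float64(0.045), 132, 0.056), (np.float64(0.06), 130, 0.056)]
0.05 [(np.float64(-0.075), 13, 0.048), (np.float64(-0.06), 41, 0.047)]
0.06 []
0.07 []
0.08 []
```

Request:
drive_tool:
  steps:
    - [-1,[0,-0.05,0],0]
    - [-1,[-0.01,-0.09,0],0]
    - [-1,[-0.02,-0.09,0],0]
    - [-1,[-0.03,-0.09,0],0]
    - [-1,[-0.03,-0.09,0],0]
    - [-1,[-0.04,-0.09,0],0]
    - [-1,[-0.04,-0.09,0],0]
    - [-1,[-0.045,-0.09,0],0]
    - [-1,[-0.045,-0.09,0],0]
    - [-1,[-0.05,-0.085,0],0]
    - [-1,[-0.05,-0.085,0],0]
    - [-1,[-0.03,-0.06,0],0]

```text
t: 15.15
eef_pos: [0.4417, -0.2592, 0.2759]
tcp_rot: [-2.327, -2.106, 0.004]
force: [0.0, -0.2, -0.3]
finger_gap: 1.002
```

Request:
drive_tool:
  steps:
    - [-1,[-0.02,-0.05,-0.05],0]
    - [-1,[0,0,-0.05],0]
    - [-1,[0,0,0],0]
    - [-1,[0,0,0],0]
    - [-1,[0,0,0],0]

```text
t: 15.57
eef_pos: [0.4378, -0.2752, 0.2376]
tcp_rot: [-2.323, -2.114, -0.0]
force: [-0.2, -0.5, -0.2]
finger_gap: 0.999
```

Run:
```python
from wr import *
P=snap("w11")
c=(.4353,-.2789,.0745); q=box(P,c,.045,.08,.08,.16); f,e=fitcup(q,c,.035,(-.05,-.577)); print(len(q),np.round(f,4),e)
print(state()['eef_pos'])
```

```text
tcp [ 0.4378 -0.2752  0.2376] jaw -5.4 F [-0.2 -0.5 -0.2] gap 0.999 t 15.57
4168 [ 0.4359 -0.2784  0.0752 -0.0457 -0.5913] 0.0005134360403000852
[ 0.43824833 -0.27524699  0.23812738]
```

View pics/w11.png

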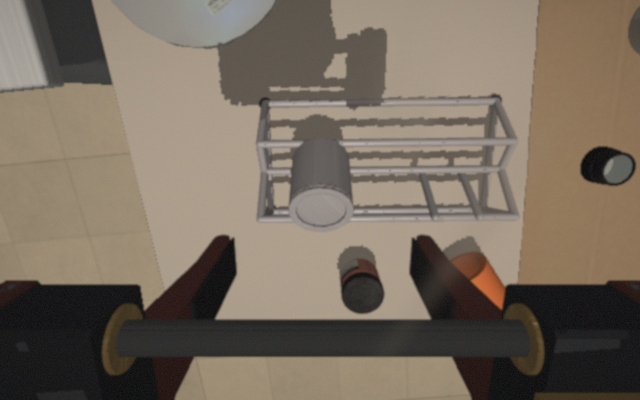

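Request:
drive_tool:
  steps:
    - [-1,[-0.007,-0.029,-0.05],0]
    - [-1,[0,0,-0.09],0]
    - [-1,[0,0,-0.08],0]
    - [-1,[0,0,-0.04],0]
    - [-1,[0,0,0],0]
    - [-1,[0,0,0],0]
    - [-1,[0,0,0],0]

```text
t: 16.2
eef_pos: [0.4361, -0.2879, 0.1352]
tcp_rot: [2.322, 2.112, 0.002]
force: [0.1, 0.3, 0.2]
finger_gap: 0.998
```

Request:
drive_tool:
  steps:
    - [-1,[-0.001,0.002,-0.05],0]
    - [-1,[0,0,-0.07],0]
    - [-1,[0,0,-0.03],0]
    - [-1,[0,0,-0.01],0]
    - [-1,[0,0,0],0]
    - [1,[0,0,0],0]
    - [1,[0,0,0],0]
    - [1,[0,0,0],0]
    - [1,[0,0,0],0]
    - [1,[0,0,0],0]
    - [1,[0,0,0],0]
    - [1,[0,0,0],0]

```text
t: 17.2
eef_pos: [0.4345, -0.2872, 0.07]
tcp_rot: [2.325, 2.112, 0.0]
force: [-0.0, -0.0, 4.5]
finger_gap: 0.652
```

Request:
drive_tool:
  steps:
    - [1,[0,0,0.02],0]
    - [1,[0,0,0.04],0]
    - [1,[0,0,0.06],0]
    - [1,[0,0,0.08],0]
    - [1,[0,0,0.08],0]
    - [1,[0,0,0.08],0]
    - [1,[0,0,0.05],0]
    - [1,[0,0,0.02],0]
    - [1,[0,0,0],0]
    - [1,[0,0,0],0]
    - [1,[0,0,0],0]

```text
t: 18.12
eef_pos: [0.433, -0.2864, 0.2396]
tcp_rot: [-2.323, -2.11, 0.002]
force: [-0.0, -0.3, -1.8]
finger_gap: 0.651
```

Run:
```python
from wr import *
snap("s12","side")
im=cv2.imread("pics/s12.png"); cv2.imwrite("pics/s12c.png",cv2.resize(im[80:320,150:450],None,fx=2.4,fy=2.4))
```

```text
tcp [ 0.433  -0.2864  0.2396] jaw -5.49 F [-0.  -0.3 -1.8] gap 0.651 t 18.12
```

View pics/s12c.png

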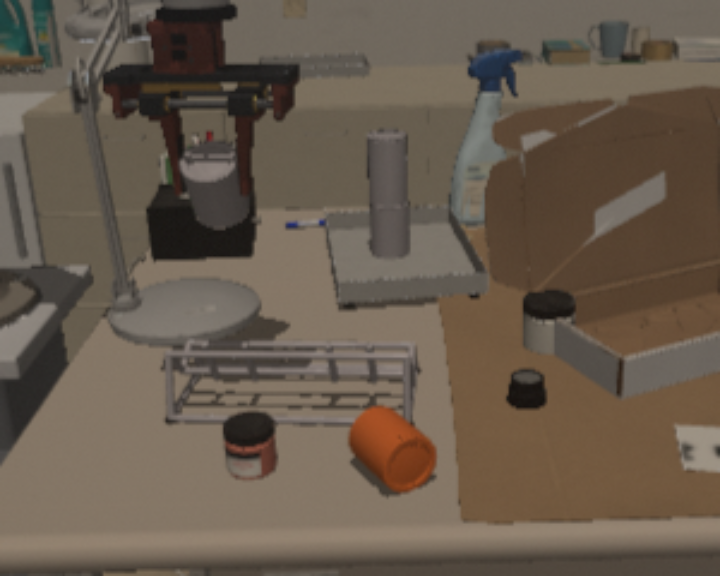

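Request:
drive_tool:
  steps:
    - [1,[0.03,0.03,0],0]
    - [1,[0.06,0.06,0],0]
    - [1,[0.065,0.065,0],0]
    - [1,[0.065,0.065,0],0]
    - [1,[0.06,0.06,0],0]
    - [1,[0.035,0.035,-0.04],0]
    - [1,[0,0,-0.09],0]
    - [1,[0,0,-0.1],0]
    - [1,[0,0,-0.1],0]
    - [1,[0,0,-0.08],0]
    - [1,[0,0,-0.05],0]
    - [1,[0,0,0],0]

```text
t: 19.17
eef_pos: [0.5554, -0.1598, 0.0513]
tcp_rot: [-2.318, -2.107, 0.01]
force: [-0.2, -0.2, -2.3]
finger_gap: 0.651
```

Request:
drive_tool:
  steps:
    - [1,[0,0,0],0]
    - [1,[0,0,0],0]

```text
t: 19.33
eef_pos: [0.5608, -0.1609, 0.0582]
tcp_rot: [2.325, 2.112, 0.001]
force: [0.2, 0.5, -1.3]
finger_gap: 0.649
```

Lower to about 0.0405 in small steps until contact.

Request:
drive_tool:
  steps:
    - [1,[0,0,-0.025],0]
    - [1,[0,0,-0.015],0]
    - [1,[0,0,-0.005],0]
    - [1,[0,0,0],0]
    - [1,[0,0,0],0]

```text
t: 19.75
eef_pos: [0.5603, -0.1609, 0.0397]
tcp_rot: [2.325, 2.112, 0.0]
force: [-0.5, -0.5, -1.4]
finger_gap: 0.649
```

Request:
drive_tool:
  steps:
    - [1,[0,0,-0.005],0]
    - [1,[0,0,0],0]
    - [1,[0,0,0],0]

```text
t: 20.0
eef_pos: [0.5606, -0.1615, 0.0387]
tcp_rot: [2.325, 2.111, -0.0]
force: [-2.2, -1.4, 7.2]
finger_gap: 0.648
```

Request:
drive_tool:
  steps:
    - [1,[0,0,-0.004],0]
    - [1,[0,0,0],0]
    - [1,[0,0.013,0],0]
    - [1,[0.001,0.013,-0.002],0]
    - [1,[0.001,0.013,-0.003],0]
    - [1,[0.001,0.012,-0.004],0]
    - [1,[0,0,0],0]
    - [1,[0,0,0],0]

```text
t: 20.67
eef_pos: [0.564, -0.1397, 0.0356]
tcp_rot: [2.321, 2.111, 0.005]
force: [-4.1, 3.1, 20.6]
finger_gap: 0.647
```

Run:
```python
from wr import *
Q=snap("sc13","scene")
im=cv2.imread("pics/sc13.png"); cv2.imwrite("pics/sc13c.png",cv2.resize(im[120:260,260:400],None,fx=4,fy=4))
q=box(Q,(.561,-.12,.07),.027,.05,.008,.055); f,e=fitcup(q,(.561,-.14,.045),.035,(-.02,-.2)); print(len(q),np.round(f,4),e)
```

```text
tcp [ 0.564  -0.1397  0.0356] jaw -5.43 F [-4.1  3.1 20.6] gap 0.647 t 20.67
219 [ 0.5625 -0.1412  0.0412 -0.0664 -0.2507] 0.0010444737094518104
```

View pics/sc13c.png

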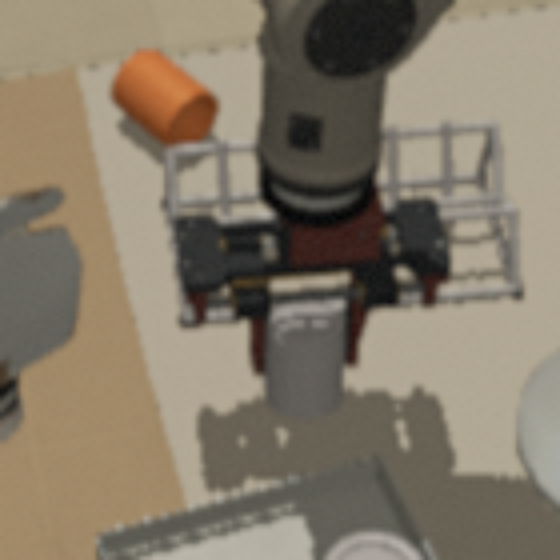

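Request:
drive_tool:
  steps:
    - [1,[0,0.012,-0.001],0]
    - [1,[0.001,0.012,-0.002],0]
    - [1,[0,0.01,-0.002],0]
    - [1,[0,0,-0.001],0]
    - [1,[0,0,0],0]
    - [1,[0,0,0],0]

```text
t: 21.22
eef_pos: [0.5644, -0.126, 0.0316]
tcp_rot: [2.322, 2.112, 0.006]
force: [1.4, 3.1, 10.3]
finger_gap: 0.648
```

Run:
```python
from wr import *
Q=snap("sc14","scene")
q=box(Q,(.561,-.11,.07),.027,.05,.008,.055); f,e=fitcup(q,(.561,-.13,.04),.035,(-.02,-.1)); print(len(q),np.round(f,4),e)
```

```text
tcp [ 0.5644 -0.126   0.0316] jaw -5.43 F [ 1.4  3.1 10.3] gap 0.648 t 21.22
200 [ 0.563  -0.1329  0.0435 -0.0329 -0.0175] 0.0009512571408939482
```

Request:
drive_tool:
  steps:
    - [0.2,[0,0,0],0]
    - [-0.2,[0,0,0],0]
    - [-0.6,[0,0,0],0]
    - [-1,[0,0,0],0]
    - [-1,[0,0,0.03],0]
    - [-1,[0,0,0.08],0]
    - [-1,[0,0,0.09],0]
    - [-1,[0,0,0.09],0]
    - [-1,[0,0,0.09],0]
    - [-1,[0,0,0.04],0]
    - [-1,[0,0,0],0]
    - [-1,[0,0,0],0]

```text
t: 22.27
eef_pos: [0.5617, -0.1272, 0.1989]
tcp_rot: [2.325, 2.111, 0.001]
force: [0.4, -0.2, -0.8]
finger_gap: 1.0
```

Run:
```python
from wr import *
P=snap("w15")
q=box(P,(.563,-.13,.06),.04,.045,.02,.1); f,e=fitcup(q,(.563,-.13,.035),.035,(0,0)); print(len(q),np.round(f,4),e)
print(state()['eef_pos'])
Q=snap("sc15","scene")
q=box(Q,(.563,-.13,.06),.04,.045,.015,.1); f,e=fitcup(q,(.563,-.13,.035),.035,(0,0)); print(len(q),np.round(f,4),e)
q=box(Q,(.6,.16,.07),.04,.055,.105,.22); f,e=fitcup(q,(.6015,.1438,.144),.05,(0,0)); print("tall",len(q),np.round(f,4),e)
```

```text
tcp [ 0.5617 -0.1272  0.1989] jaw -5.51 F [ 0.4 -0.2 -0.8] gap 1.0 t 22.27
3795 [ 5.639e-01 -1.314e-01  3.460e-02 -4.000e-04  1.000e-04] 0.0007647717071281625
[ 0.5608736  -0.12707179  0.19743374]
tcp [ 0.5609 -0.1271  0.1974] jaw -5.51 F [-0.6 -0.2 -0.4] gap 1.0 t 22.32
508 [ 0.5635 -0.132   0.0347  0.0019  0.0111] 0.0009257954635152628
tall 996 [ 0.6011  0.1433  0.1435  0.0046 -0.0024] 0.0006708510352419934
```

View pics/w15.png

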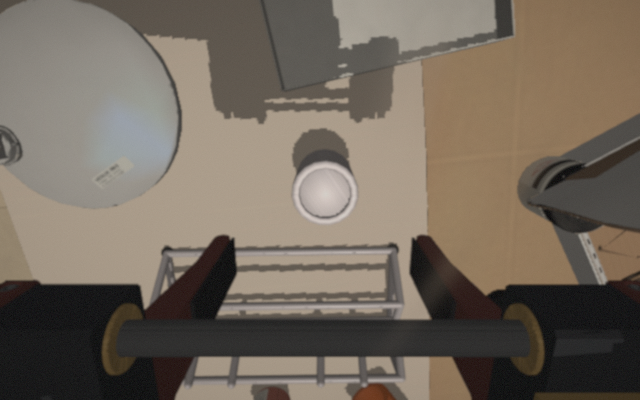

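Request:
drive_tool:
  steps:
    - [-1,[0.006,-0.011,-0.05],0]
    - [-1,[0,0,-0.09],0]
    - [-1,[0,0,-0.09],0]
    - [-1,[0,0,-0.06],0]
    - [-1,[0,0,-0.02],0]
    - [-1,[0,0,0],0]
    - [-1,[0,0,0],0]
    - [-1,[0,0,0],0]

```text
t: 23.03
eef_pos: [0.5652, -0.1313, 0.0751]
tcp_rot: [2.324, 2.111, 0.002]
force: [0.2, -0.4, 0.2]
finger_gap: 1.0
```

Request:
drive_tool:
  steps:
    - [-1,[-0.002,0,-0.05],0]
    - [-1,[0,0,-0.04],0]
    - [-1,[0,0,-0.02],0]
    - [-1,[0,0,0],0]
    - [-1,[0,0,0],0]
    - [1,[0,0,0],0]
    - [1,[0,0,0],0]
    - [1,[0,0,0],0]
    - [1,[0,0,0],0]
    - [1,[0,0,0],0]
    - [1,[0,0,0],0]
    - [1,[0,0,0],0]

```text
t: 24.03
eef_pos: [0.5636, -0.1313, 0.0302]
tcp_rot: [2.325, 2.112, 0.0]
force: [-1.0, -0.6, 3.3]
finger_gap: 0.652
```

Request:
drive_tool:
  steps:
    - [1,[0,0,0.03],0]
    - [1,[0,0,0.07],0]
    - [1,[0,0,0.1],0]
    - [1,[0,0,0.1],0]
    - [1,[0,0,0.1],0]
    - [1,[0,0,0.09],0]
    - [1,[0,0,0.06],0]
    - [1,[0,0,0.025],0]
    - [1,[0,0,0],0]
    - [1,[0.004,0.03,0],0]
    - [1,[0.01,0.07,0],0]
    - [1,[0.01,0.08,0],0]

```text
t: 25.03
eef_pos: [0.5713, -0.0599, 0.2569]
tcp_rot: [-2.327, -2.106, 0.006]
force: [1.2, -0.5, -1.8]
finger_gap: 0.647
```

Request:
drive_tool:
  steps:
    - [1,[0.012,0.08,0],0]
    - [1,[0.012,0.08,0],0]
    - [1,[0.012,0.08,0],0]
    - [1,[0.012,0.08,0],0]
    - [1,[0.01,0.08,0],0]
    - [1,[0.008,0.06,0],0]
    - [1,[0.004,0.048,0],0]
    - [1,[0,0,0],0]
    - [1,[0,0,0],0]
    - [1,[0,0,0],0]
    - [1,[0,0,0],0]

```text
t: 25.95
eef_pos: [0.6005, 0.1424, 0.2585]
tcp_rot: [-2.327, -2.11, 0.004]
force: [0.1, -0.1, -1.4]
finger_gap: 0.653
```

Run:
```python
from wr import *
Q=snap("sc16","scene")
q=box(Q,(.6,.16,.07),.04,.055,.105,.185); f,e=fitcup(q,(.6015,.1438,.144),.05,(0,0)); print("tall",len(q),np.round(f,4),e)
q=box(Q,(.6,.16,.07),.027,.05,.233,.265); f,e=fitcup(q,(.6015,.1438,.264),.035,(0,0)); print("short",len(q),np.round(f,4),e)
print(state()['eef_pos'])
im=cv2.imread("pics/sc16.png"); cv2.imwrite("pics/sc16c.png",cv2.resize(im[180:340,280:420],None,fx=3.5,fy=3.5))
```

```text
tcp [0.6005 0.1424 0.2585] jaw -5.58 F [ 0.1 -0.1 -1.4] gap 0.653 t 25.95
tall 490 [ 0.601   0.1434  0.1342 -0.0032 -0.0014] 0.00044207817068251526
short 214 [ 0.6005  0.1416  0.2341 -0.0037 -0.0052] 0.0005638121451840318
[0.60072168 0.14230803 0.25896085]
```

View pics/sc16c.png

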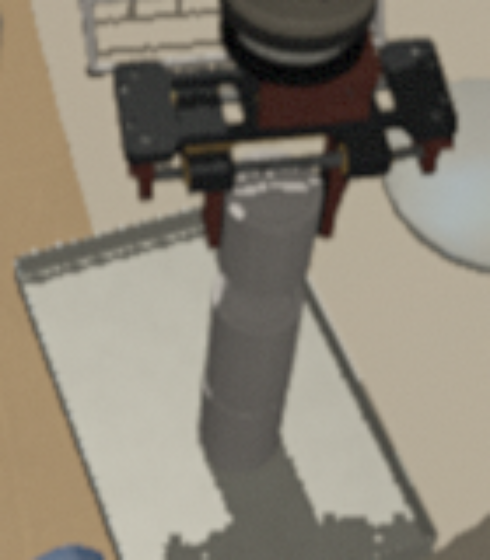

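Request:
drive_tool:
  steps:
    - [1,[0.001,0.004,-0.02],0]
    - [1,[0,0,-0.03],0]
    - [1,[0,0,-0.02],0]
    - [1,[0,0,-0.007],0]
    - [1,[0,0,0],0]
    - [1,[0,0,0],0]
    - [1,[0,0,0],0]

```text
t: 26.58
eef_pos: [0.6016, 0.1456, 0.2294]
tcp_rot: [2.325, 2.112, 0.001]
force: [0.1, -0.6, -1.8]
finger_gap: 0.651
```

Run:
```python
from wr import *
Q=snap("sc17","scene")
q=box(Q,(.6,.16,.07),.04,.055,.105,.185); f,e=fitcup(q,(.6015,.1438,.144),.05,(0,0)); print("tall",len(q),np.round(f,4),e)
q=box(Q,(.6,.16,.07),.027,.05,.205,.24); f,e=fitcup(q,(.6015,.1438,.234),.035,(0,0)); print("short",len(q),np.round(f,4),e)
print(state()['eef_pos'])
```

```text
tcp [0.6016 0.1456 0.2294] jaw -5.49 F [ 0.1 -0.6 -1.8] gap 0.651 t 26.58
tall 479 [ 0.601   0.1434  0.1342 -0.0015  0.0037] 0.00046750944051083404
short 216 [ 0.6016  0.1449  0.2044 -0.0007  0.0021] 0.00048312653032336715
[0.60165274 0.14564473 0.22954377]
```

Request:
drive_tool:
  steps:
    - [1,[-0.001,-0.0035,0],0]
    - [1,[0,0,-0.006],0]
    - [1,[0,0,-0.004],0]
    - [1,[0,0,-0.002],0]
    - [1,[0,0,0],0]
    - [1,[0,0,0],0]

```text
t: 27.13
eef_pos: [0.6009, 0.1441, 0.2242]
tcp_rot: [-2.325, -2.113, 0.0]
force: [0.0, -0.2, -2.5]
finger_gap: 0.648
```

Request:
drive_tool:
  steps:
    - [1,[0,0,-0.002],0]
    - [1,[0,0,0],0]
    - [1,[0,0,0],0]

```text
t: 27.38
eef_pos: [0.6011, 0.1442, 0.2238]
tcp_rot: [2.325, 2.112, 0.001]
force: [-0.7, -0.6, -0.1]
finger_gap: 0.652
```

Request:
drive_tool:
  steps:
    - [1,[0,0,-0.001],0]
    - [1,[0,0,0],0]
    - [1,[0,0,0],0]

```text
t: 27.63
eef_pos: [0.6012, 0.1443, 0.2238]
tcp_rot: [2.325, 2.112, 0.001]
force: [-1.8, -0.4, 6.0]
finger_gap: 0.652
```

Request:
drive_tool:
  steps:
    - [0.2,[0,0,0],0]
    - [-0.3,[0,0,0],0]
    - [-1,[0,0,0],0]
    - [-1,[0,0,0],0]
    - [-1,[0,0,0],0]
    - [-1,[0,0,0.03],0]
    - [-1,[0,0,0.07],0]
    - [-1,[0,0,0.09],0]
    - [-1,[0,0,0.09],0]
    - [-1,[0,0,0.04],0]
    - [-1,[0,0,0],0]
    - [-1,[0,0,0],0]

```text
t: 28.63
eef_pos: [0.6013, 0.1443, 0.3526]
tcp_rot: [2.324, 2.112, 0.004]
force: [1.0, -0.5, -0.4]
finger_gap: 0.998
```

Run:
```python
from wr import *
Q=snap("sc18","scene")
for nm,z0,z1,c,h in(("base",.02,.088,.054,.04),("tall",.1,.188,.144,.05),("short",.2,.28,.229,.035)):
    q=box(Q,(.6,.16,.07),.04,.055,z0,z1); f,e=fitcup(q,(.6015,.1438,c),h,(0,0)); print(nm,len(q),np.round(f,4),e)
im=cv2.imread("pics/sc18.png"); cv2.imwrite("pics/sc18c.png",cv2.resize(im[100:340,240:450],None,fx=2.4,fy=2.4))
Q=snap("s18","side"); im=cv2.imread("pics/s18.png"); cv2.imwrite("pics/s18c.png",cv2.resize(im[80:320,150:450],None,fx=2.4,fy=2.4))
Q=snap("w18"); q=box(Q,(.6,.15,.07),.04,.055,.2,.28); f,e=fitcup(q,(.6015,.1438,.229),.035,(0,0)); print("short w",np.round(f,4))
```

```text
tcp [0.6013 0.1443 0.3526] jaw -5.49 F [ 1.  -0.5 -0.4] gap 0.998 t 28.63
base 342 [ 0.6018  0.1433  0.06    0.0035 -0.002 ] 0.00046577059355908633
tall 533 [ 6.010e-01  1.433e-01  1.504e-01  3.200e-03 -3.000e-04] 0.00046123196993616555
short 952 [ 0.601   0.1434  0.2285  0.0009 -0.0031] 0.000742232054008805
tcp [0.6007 0.144  0.351 ] jaw -5.49 F [-0.3  0.  -0.5] gap 0.995 t 28.68
tcp [0.6004 0.1438 0.35  ] jaw -5.49 F [0.6 0.1 0.6] gap 0.998 t 28.73
short w [ 0.6015  0.1442  0.2283  0.0008 -0.0008]
```

View pics/sc18c.png

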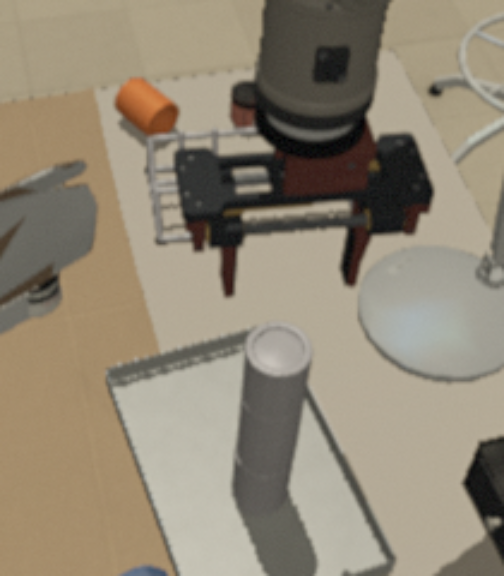

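View pics/s18c.png

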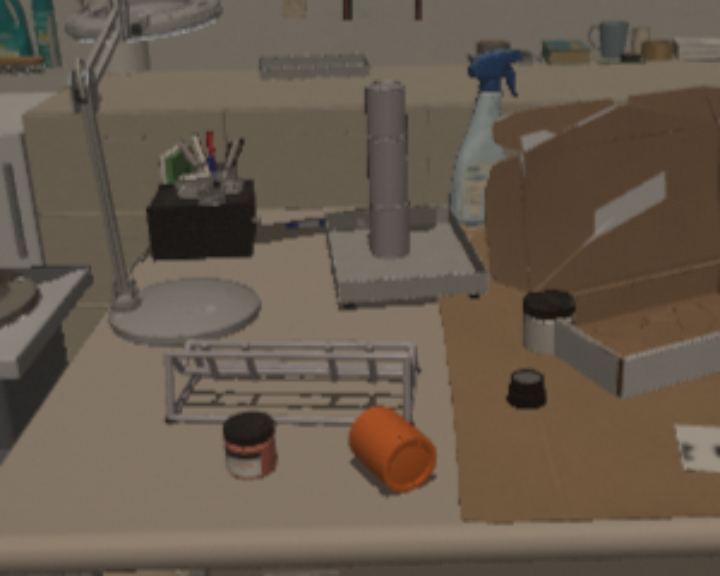

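The column stands straight, everything within 1 mm. The jars, eyepiece and orange cup are where they were.

```bash
python3 -c "
from rig import *
print(job_done())"
```

```text
the job is handed in; nothing more can be done
None
```

The three cups stand in one straight mouth-down column in the tray: base cup, then the taller, then the shorter on top. The job is handed in.

- **How the cups were righted:** the tool can only turn about the vertical, so I could not tilt the cups upright in the gripper. For each cup I pressed its low rim on a surface and dragged it upright. The taller was righted on the tray floor and the shorter on the work surface between rack and tray. I then let go, measured the cup with the wrist camera, gripped it again on centre, set it down until the wrist force showed contact, and let go.
- **Final check:** all three cup axes agree to about 1 mm in the scene camera, at about (0.601, 0.143), with tilts under about 0.3 degrees. The wrist camera puts the short cup at (0.6015, 0.1442), about 1 mm off the scene camera's figure. The middle of the short cup is at 0.228–0.229 m, against 0.229 m expected.
- **Everything else:** the base cup did not move measurably. The jars, the eyepiece and the orange cup look undisturbed in the side picture. The gripper was open about 9 cm above the column at hand-in, after about 29 s of the 64 s.
- **Disagreement:** in the last check, the mid-height fits of the two lower cups read about 6 mm high. Their tops were left out of that fit, so their height was not fixed by it. When the tops were in view, earlier fits matched to about 1 mm.

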